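# Pop the bushing out of the drilling jig over a bench dog

## Robot

A 6-joint arm with a two-finger parallel gripper is mounted at the origin on the work surface. World frame = base frame: x ahead of the robot, y to its left, z up, the work surface at z = 0. Lengths are in mm, angles in degrees, forces in N, time in s.
With the tool pointing down it reaches from about 350 to 850 mm from the base axis. Payload 8.1 kg.
Tool frame: the origin (TCP) lies between the finger pads; the fingertips stand 17 mm ahead of it and the grasp point (between the pads) lies 2 mm behind it; z points along the fingers, y is the line along which they close (so a half turn about z gives the same grasp; the last joint's range is limited). The gripper opens to 85 mm and grips with 20 to 120 N. Pads are 22 mm wide; open, the fingers measure 114 mm over their backs; the gripper's body (76 mm by 85 mm) begins 54 mm behind the grasp point. The pads swing forward as they close: fully open they stand 13 mm farther back than shut.
Start: joints at [67.357, 7.471, 85.268, -0, 87.261, -4.893], TCP at [182.899, 571.448, 222.592] pointing down, gripper open.
Joint ranges: [-169.43, 169.43], [-51.17, 129.36], [1.28, 143.12], [-76.62, 256.62], [0, 156.53], [-152.29, 152.29]. Speed limits (degrees/s): [136.94, 136.94, 159.86, 180, 180, 180].

## Interface

Orientations are given as [roll, pitch, yaw] about the fixed x, y, z axes, in that order (R = Rz(yaw) Ry(pitch) Rx(roll)).
In Python, from bench import sense, snapshot, hand_in, trace, place_of gives the robot as it stands.
- The arm moves only by the shell command python3 -m handwheel 'ROWS' [FORCE]. ROWS is JSON, a list of rows, each a list of 7 numbers: the opening, from -1 (shut) to 1 (fully open), then the shift along the tool's x, y, z in cm, then the turn, a rotation vector about the tool's x, y, z in rad. A call has 1 to 12 rows; each row shifts and turns the commanded pose from where the row before left it, along the tool's axes as they then stand; what a row does not reach is not made up. A row lasts 1/12 s, in which the tool goes at most 41.7 mm and 7.16 degrees, less where a joint would pass 70% of its speed; a pose out of reach is approached as far as the arm can. A call with a gripper value outside its range is refused whole. The fingers move at their own pace and stop on an object; FORCE is the grip in N (left out, the last holds). Time passes only in rows, so rows that do not move let the fingers close. It gives the time, the measured TCP pose, the force, the opening and the grip force at its end, in the units of the state.
- sense(): the state, without advancing time (a new reading comes with each control period).
- snapshot(name): name is "side" or "top"; returns a dict with "image" (384x512x3 uint8, red, green, blue), "intrinsics" (3x3 intrinsics, pixels), "R" (3x3) and "t" (3): a world point X has camera coordinates R X + t. Camera axes: x right, y down, z forward; pixel columns grow to the right and rows downward; lengths in mm; the calibration is good to about 2 mm. A picture is of the moment at which its call begins. There is no depth.
- hand_in(): hands the job in; it is judged then, once.
Trained networks look in a picture, given as the dict that the camera call returned (one of the last four; its "shot" number tells which), for a name from the list of things; names that differ only in an ending like _2 or _b are one class to them, and where a whole thing is asked for, a point or a joint stands for the part that bears it (a point fixed in the world has none). Each returns a list of dicts, best first, with "conf" (0 to 1); they miss things now and then, are a little off and sometimes report something else, mostly with a low value. They report only what shows in the picture. A call takes as long as a camera call. They do not tell look-alikes from the thing itself.
- trace(picture, query): "pixels" (384x512 bool, what is visible of it).
- place_of(picture, query): "location" ([x, y, z] in mm, in world coordinates, good to about 4 mm: a listed point, or the origin of a listed thing).
The state is a dict: "time": time; "joint_pos": joint angles; "qd": joint speeds; "joint_efforts": joint torques, N m; "tool_pos": TCP position; "tcp_rot": TCP orientation; "ft_force": force on the tool from outside, world axes, zero at the start; "wrist_torque": the same for the moment, N m; "finger_gap": finger opening in mm; "grip_force": force on a finger pad.
Only numpy, scipy, OpenCV 4.12 (cv2) and the standard library are available. Lean on these libraries where they do the work, as an engineer would, in place of code of your own. Each camera call takes 0.05 s, during which the arm holds its last target. There are 200 camera calls.

## Task

The orange bushing sits flush in the wooden drilling jig and cannot be gripped: set the jig down flat over the steel bench dog, so that the dog comes up through the hole in the jig's underside and pokes the bushing up out of its recess. Then take the bushing out and set it down gently, lying flat, inside the green tray; leave the jig flat on the bench over the dog and do not disturb the black bushing, the screwdriver or the glue bottle.

Things in the scene. Friction and masses are not known exactly. Their poses are not given: they have to be found in the camera images.
- jig: Loose wooden drilling jig, 0.53 kg, flat on the bench. Head: brown block 84 x 84 x 48 mm high, with a round recess (60 mm diameter, 36 mm deep) open at the top; a 36 mm access hole goes through its 12 mm floor. Handle: see jig_grip. Handle and head both stand on the bench. Origin: on the underside, on the axis of recess and hole; z up; x from handle to head.
- jig_grip (a point): Place to grip the jig, on its handle: 70 mm from the recess axis along the jig's -x, 28 mm above the underside. Pale handle 30 mm wide (y), 40 mm high, from x -42 to -122 mm, then a dark steel end block 34 mm wide to x -151 mm. Axes as the jig; grip across y. Jig and bushing balance near here.
- bushing: Loose orange round bushing with a steel face, 58 mm diameter, 36 mm tall, 0.14 kg, in the jig's recess (1 mm clearance all round), top flush with the head; carried along with the jig. Origin: centre of its underside; z its axis. With the jig flat over the dog it rests on the dog, 38 mm above the bench: 26 mm stand proud of the head, 10 mm are still in the recess, and it lifts out freely.
- dog: Fixed dark steel bench dog: round upright stub of 25 mm diameter standing 38 mm above the bench. Origin: on the bench, on its axis. The access hole (36 mm) leaves it 5.5 mm all round.
- dog_top (a point): Centre of the dog's flat top, 38 mm above the bench.
- green_tray: Fixed green square tray, empty: 140 x 140 mm outside, 20 mm high, walls and floor 5 mm thick (inside 130 x 130 mm). Origin: centre of its underside on the bench; sides along its x and y. The place for the bushing.
- grey_tray: Fixed grey tray of the same size and origin, which holds the old black bushing; not to be used.
- old_bushing: Loose black bushing of the same size in the grey tray; leave alone. Origin: centre of its underside.
- screwdriver: Loose yellow-handled screwdriver, 180 mm long, lying on the bench beyond the dog; leave alone.
- glue: Loose white glue bottle, 60 mm diameter, 170 mm tall, standing at the left; leave alone. Origin: centre of its underside.
Not all that is in view belongs to the job. Of the things that look like the green_tray, the smaller one is meant. Of the things that look like the dog, take the one that is farthest to the robot's right at the start.

How it is judged:
By the outcome, as a careful person would: the job done as asked, in the order asked, and still so for the second after the job is handed in, with the robot touching nothing.
It also fails if it takes over 53 s, if anything falls off the work surface, if the arm or the gripper's body presses on something with over 40 N, if the wrist force passes 120 N, or if a joint passes its speed limit or range.

## Working session

There is one attempt and no reset: what is moved stays moved. The work goes in short steps, Python scripts to look and compute and a shell command to move; the robot and the scene stay as the last step left them, time stands still between calls to the robot, and variables do not carry over. Pictures are saved under pics/ and viewed, at most 10 in all, crops included, and the job is handed in when it is done.

```bash
ls; mkdir -p pics; python3 - <<'E'
from bench import *
import cv2
print(sense())
for n in("top","side"):
    p=snapshot(n); cv2.imwrite(f"pics/{n}0.png",cv2.resize(p["image"][:,:,::-1],(768,576)))
    print(n,(-p["R"].T@p["t"]).round())
    for q in["jig","jig_grip","bushing","dog","dog_top","green_tray","grey_tray","old_bushing","screwdriver","glue"]:
        print(q,[(round(d["conf"],2),[round(float(v)) for v in d["location"]]) for d in place_of(p,q)])
E
```

```text
pics
{'time': 0.0, 'joint_pos': array([ 6.73570889e+01,  7.51591448e+00,  8.53293591e+01,  5.70538884e-04,
        8.72618639e+01, -4.89309357e+00]), 'qd': array([-0.11056641,  0.07232146,  0.0111127 ,  0.08468031,  0.01744712,
        0.05177214]), 'joint_efforts': array([ 2.46249811e-04, -5.69390523e+01, -5.00553954e+01, -9.33630781e-05,
        1.43924533e-02, -2.69992336e-05]), 'tool_pos': array([182.67256283, 570.9192048 , 221.53528056]), 'tcp_rot': array([-1.79893302e+02, -9.70623683e-03,  1.62250146e+02]), 'ft_force': array([0.13863963, 0.17335559, 0.23657794]), 'wrist_torque': array([ 0.05962561, -0.00172713,  0.04427656]), 'grip_force': 0.0, 'finger_gap': 85.17981022110696}
top [ 340.   63. 1093.]
jig [(0.6, [532, 194, -1])]
jig_grip [(0.69, [465, 164, 27]), (0.31, [729, 32, 5])]
bushing [(0.89, [532, 191, 13])]
dog [(0.71, [571, 24, -2]), (0.46, [648, 120, 2])]
dog_top [(0.71, [652, 120, 41]), (0.6, [570, 30, 38])]
green_tray [(0.93, [600, -218, 0]), (0.73, [181, -340, -2])]
grey_tray [(0.86, [442, -257, 0])]
old_bushing [(0.76, [430, -233, 6])]
screwdriver [(0.8, [732, 31, 4])]
glue [(0.93, [625, 445, 4])]
side [-375. -871. 1065.]
jig [(0.95, [534, 190, -8])]
jig_grip [(0.74, [466, 166, 28])]
bushing [(0.62, [535, 187, 7])]
dog [(0.66, [651, 116, -2]), (0.54, [567, 27, -7])]
dog_top [(0.67, [651, 117, 37]), (0.46, [567, 29, 35])]
green_tray [(0.97, [183, -338, 5]), (0.73, [599, -222, -1]), (0.64, [726, 35, -3]), (0.53, [570, 30, 36])]
grey_tray [(0.71, [441, -250, -5])]
old_bushing [(0.87, [436, -234, 8])]
screwdriver []
glue [(0.98, [630, 444, -1])]
```

View pics/top0.png

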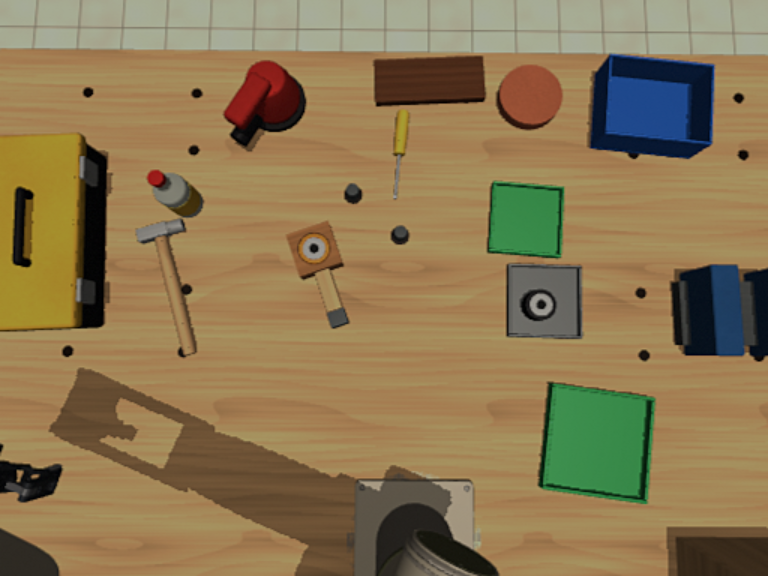

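View pics/side0.png

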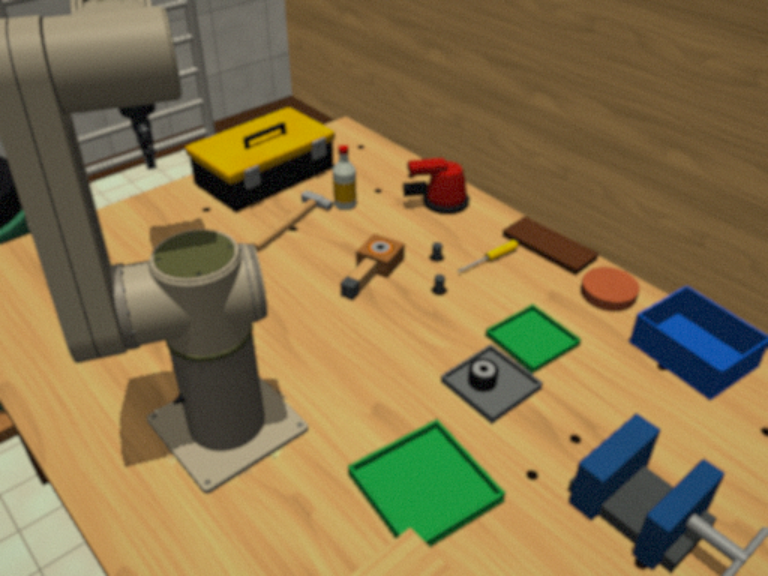

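The top view shows the jig head at about (315,248) and its handle end at (337,318). The two dogs are at (400,235), which is the right-hand one at y≈29, and (352,193). The small green tray is at (526,220), matching the network's positions. Next I'll refine the poses by fitting silhouettes to the masks.

```bash
cat > h.py <<'E'
import numpy as np, cv2
from bench import *
from scipy.optimize import minimize
S=4
def proj(p,X):
    c=np.asarray(X,float)@p["R"].T+p["t"]; c=c@np.asarray(p["intrinsics"]).T
    return c[:,:2]/c[:,2:]
def sil(p,solids):
    im=np.zeros((384*S,512*S),np.uint8)
    for s in solids:
        h=cv2.convexHull(proj(p,s).astype(np.float32))
        cv2.fillConvexPoly(im,np.round((h+.5)*S).astype(np.int32),1)
    return im
def cyl(x,y,r,z0,z1):
    a=np.linspace(0,2*np.pi,40,endpoint=False)
    return np.array([[x+r*np.cos(t),y+r*np.sin(t),z] for t in a for z in(z0,z1)])
def box(x,y,yaw,x0,x1,w,z0,z1):
    c,s=np.cos(np.radians(yaw)),np.sin(np.radians(yaw))
    return np.array([[x+c*u-s*v,y+s*u+c*v,z] for u in(x0,x1) for v in(-w/2,w/2) for z in(z0,z1)])
def jig(q,z=0): return [box(*q,-42,42,84,z,z+48),box(*q,-122,-42,30,z,z+40),box(*q,-151,-122,34,z,z+40)]
def fit(p,mask,model,q0,step):
    m=cv2.resize(mask.astype(np.uint8),None,fx=S,fy=S,interpolation=cv2.INTER_NEAREST)
    def f(q):
        s=sil(p,model(q)); return 1-(s&m).sum()/max((s|m).sum(),1)
    q0=np.array(q0,float)
    sx=np.vstack([q0]+[q0+np.eye(len(q0))[i]*step[i] for i in range(len(q0))])
    r=minimize(f,q0,method="Nelder-Mead",options=dict(initial_simplex=sx,xatol=.1,fatol=1e-4))
    return r.x.round(1),round(1-r.fun,3)
def best(p,q,at):
    ms=trace(p,q); u=proj(p,[at])[0]
    if not ms: return None
    def d(m): 
        yy,xx=np.nonzero(m["pixels"]); return np.hypot(xx.mean()-u[0],yy.mean()-u[1])
    m=min(ms,key=d); return m["pixels"] if d(m)<25 else None
E
python3 - <<'E'
from h import *
for n in("top","side"):
    p=snapshot(n)
    for q,at,mod,q0,st in[
     ("jig",(510,182,25),lambda q:jig(q),(533,191,21.5),(6,6,5)),
     ("bushing",(533,191,48),lambda q:[cyl(*q,29,47,48)],(533,191),(6,6)),
     ("dog",(569,29,20),lambda q:[cyl(*q,12.5,0,38)],(569,29),(6,6)),
     ("dog",(650,118,20),lambda q:[cyl(*q,12.5,0,38)],(650,118),(6,6)),
     ("green_tray",(600,-220,5),lambda q:[box(*q,-70,70,140,0,20)],(600,-220,0),(6,6,5))]:
        m=best(p,q,at)
        print(n,q,None if m is None else fit(p,m,mod,q0,st))
E
```

```text
top jig (array([535.5, 192.1,  20.3]), np.float64(0.669))
top bushing (array([534.4, 191.2]), np.float64(0.923))
top dog (array([567.5,  28.6]), np.float64(0.792))
top dog (array([648.7, 120.3]), np.float64(0.803))
top green_tray (array([ 602.3, -216.8,   -4. ]), np.float64(0.972))
side jig (array([534.3, 190. ,  20.9]), np.float64(0.752))
side bushing (array([534.2, 191.7]), np.float64(0.879))
side dog (array([568.5,  26.7]), np.float64(0.829))
side dog (array([650., 118.]), np.float64(0.0))
side green_tray (array([ 604.7, -217.9,   -3.7]), np.float64(0.964))
```

```bash
python3 -m handwheel '[[1,-3.3,-2.48,0,0,0,0],[1,-3.3,-2.48,0,0,0,0],[1,-3.3,-2.48,0,0,0,0],[1,-3.3,-2.48,0,0,0,0],[1,-3.3,-2.48,0,0,0,0],[1,-3.3,-2.48,0,0,0,0],[1,-3.3,-2.48,0,0,0,0],[1,-3.3,-2.48,0,0,0,0],[1,-3.3,-2.48,0,0,0,0],[1,-3.3,-2.48,0,0,0,0],[1,-3.3,-2.48,0,0,0,0],[1,-3.3,-2.48,0,0,0,0]]' && python3 -m handwheel '[[1,0,0,1.5,0,0,-0.112],[1,0,0,1.5,0,0,-0.112],[1,0,0,1.5,0,0,-0.112],[1,0,0,1.5,0,0,-0.112],[1,0,0,1.5,0,0,-0.112],[1,0,0,1.5,0,0,-0.112],[1,0,0,0,0,0,0],[1,0,0,0,0,0,0],[1,0,0,0,0,0,0]]' 80
```

```text
time: 2.7
tool_pos: [470.2, 165.4, 223.0]
tcp_rot: [180.0, 0.0, 162.2]
ft_force: [-0.1, 0.6, 0.3]
finger_gap: 85.3
grip_force: 0.0
time: 3.45
tool_pos: [469.8, 167.4, 133.6]
tcp_rot: [-180.0, 0.1, -159.5]
ft_force: [0.5, -0.3, -0.2]
finger_gap: 85.2
grip_force: 0.0
```

```bash
python3 -m handwheel '[[1,0,0,2,0,0,0],[1,0,0,2,0,0,0],[1,0,0,2,0,0,0],[1,0,0,2,0,0,0],[1,0,0,1.65,0,0,0],[1,0,0,1,0,0,0],[1,0,0,0,0,0,0],[1,0,0,0,0,0,0]]' && python3 -m handwheel '[[-1,0,0,0,0,0,0],[-1,0,0,0,0,0,0],[-1,0,0,0,0,0,0],[-1,0,0,0,0,0,0],[-1,0,0,0,0,0,0],[-1,0,0,0,0,0,0],[-1,0,0,0,0,0,0],[-1,0,0,0,0,0,0],[-1,0,0,0,0,0,0],[-1,0,0,0,0,0,0],[-1,0,0,0,0,0,0],[-1,0,0,0,0,0,0]]' 90
```

```text
time: 4.12
tool_pos: [469.7, 167.4, 26.8]
tcp_rot: [-180.0, 0.0, -159.3]
ft_force: [0.4, -0.2, 1.0]
finger_gap: 85.6
grip_force: 0.0
time: 5.12
tool_pos: [470.0, 167.3, 27.4]
tcp_rot: [-180.0, 0.1, -159.3]
ft_force: [-2.8, -1.2, 9.1]
finger_gap: 25.7
grip_force: 88.1
```

```bash
python3 -m handwheel '[[-1,0,0,-0.5,0,0,0],[-1,0,0,-1,0,0,0],[-1,0,0,-1.2,0,0,0],[-1,0,0,-1.3,0,0,0],[-1,0,0,-1.3,0,0,0],[-1,0,0,-1.2,0,0,0],[-1,0,0,-0.5,0,0,0],[-1,0,0,0,0,0,0],[-1,0,0,0,0,0,0]]' && python3 - <<'E'
from h import *
s=sense(); print(s["finger_gap"],s["tool_pos"],s["tcp_rot"])
z=s["tool_pos"][2]-27.2; print(z)
for n in("top","side"):
    p=snapshot(n); cv2.imwrite(f"pics/{n}1.png",cv2.resize(p["image"][:,:,::-1],(768,576)))
    m=best(p,"bushing",(534,191,48+z))
    print(n,None if m is None else fit(p,m,lambda q:[cyl(*q,29,47+z,48+z)],(534,191),(6,6)))
    print([(round(d["conf"],2),d["location"]) for q in("jig","bushing","jig_grip") for d in place_of(p,q)])
E
```

```text
time: 5.87
tool_pos: [469.4, 167.3, 96.3]
tcp_rot: [-180.0, 0.0, -159.2]
ft_force: [-0.0, -0.3, -6.5]
finger_gap: 26.0
grip_force: 89.2
26.022490465574013 [469.40169504 167.32429904  96.26639586] [-1.79997046e+02  2.82004176e-02 -1.59245423e+02]
69.06639586498845
top None
[(0.91, [465.6, 166.1, 94.6])]
side None
[(0.7, [528.3, 187.2, 65.2]), (0.38, [532.6, 187.5, 76.7]), (0.75, [465.6, 167.1, 95.8]), (0.5, [726.9, 32.0, -2.0])]
```

View pics/side1.png

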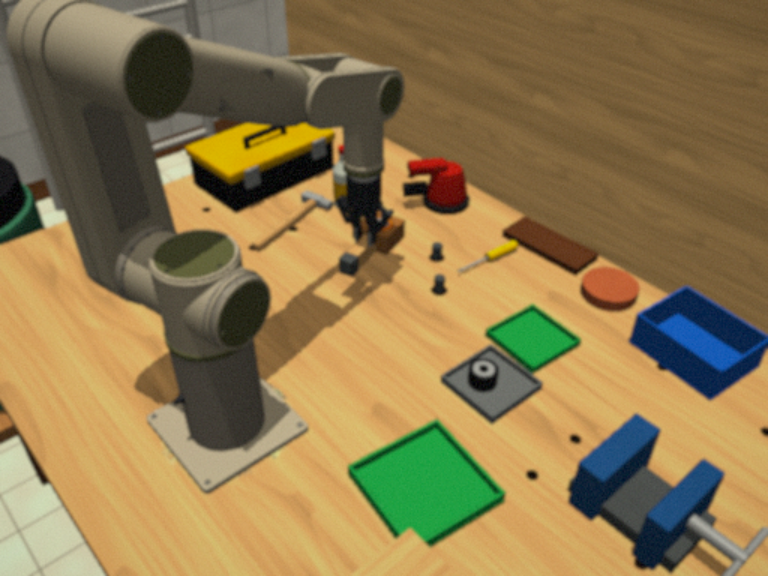

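```bash
python3 -m handwheel '[[-1,0.2,-1,0,0,0,0],[-1,0.3,-2,0,0,0,0],[-1,0.4,-2.5,0,0,0,0],[-1,0.4,-2.5,0,0,0,0],[-1,0.4,-2.5,0,0,0,0],[-1,0.4,-2.5,0,0,0,0],[-1,0.3,-2,0,0,0,0],[-1,0.2,-1.5,0,0,0,0],[-1,0,0,0,0,0,0],[-1,0,0,0,0,0,0]]' && python3 - <<'E'
from h import *
s=sense(); print(s["tool_pos"],s["tcp_rot"])
z=s["tool_pos"][2]-27.2
for n in("top","side"):
    p=snapshot(n); 
    u=proj(p,[(540,15,90)])[0].astype(int)
    im=p["image"][:,:,::-1].copy()
    big=cv2.resize(im[u[1]-50:u[1]+50,u[0]-65:u[0]+65],None,fx=6,fy=6,interpolation=cv2.INTER_CUBIC)
    ou=lambda X:np.round((proj(p,X)-[u[0]-65,u[1]-50]+.5)*6).astype(np.int32)
    yaw=s["tcp_rot"][2]+180;c,sn=np.cos(np.radians(yaw)),np.sin(np.radians(yaw))
    x,y=s["tool_pos"][0]+68.8*c,s["tool_pos"][1]+68.8*sn
    print(x,y)
    a=np.linspace(0,6.3,40)
    cv2.polylines(big,[ou([[x+29*np.cos(t),y+29*np.sin(t),z+48] for t in a])],True,(255,255,0),1)
    cv2.polylines(big,[ou(box(x,y,yaw,-42,42,84,z+48,z+48)[[0,2,6,4]])],True,(0,255,0),1)
    cv2.polylines(big,[ou(box(x,y,yaw,-42,42,84,z,z)[[0,2,6,4]])],True,(0,0,255),1)
    cv2.imwrite(f"pics/{n}2.png",big)
    print([(round(d["conf"],2),d["location"]) for q in("jig","bushing","jig_grip") for d in place_of(p,q)])
    m=best(p,"bushing",(x,y,48+z))
    print(n,None if m is None else fit(p,m,lambda q:[cyl(*q,29,47+z,48+z)],(x,y),(6,6)))
a=cv2.imread("pics/top2.png");b=cv2.imread("pics/side2.png")
cv2.imwrite("pics/c2.png",cv2.resize(np.hstack([a[:,140:540],b[:,140:540]]),(800,600)))
E
```

```text
time: 7.2
tool_pos: [503.5, 2.6, 96.1]
tcp_rot: [180.0, -0.0, -159.4]
ft_force: [0.1, 0.1, -5.9]
finger_gap: 25.5
grip_force: 89.5
[503.50014035   2.57622378  96.09146754] [ 1.79999903e+02 -6.42385492e-03 -1.59369059e+02]
567.8879548005975 26.817703721626156
[(0.73, [565.6, 28.1, 68.5]), (0.6, [567.7, 25.7, 81.3]), (0.91, [501.7, -0.5, 95.4])]
top None
567.8879548005975 26.817703721626156
[(0.63, [563.1, 23.9, 61.7]), (0.49, [729.5, 32.4, -4.6]), (0.37, [568.4, 24.1, 77.7]), (0.56, [501.1, 6.5, 93.4])]
side None
```

View pics/c2.png

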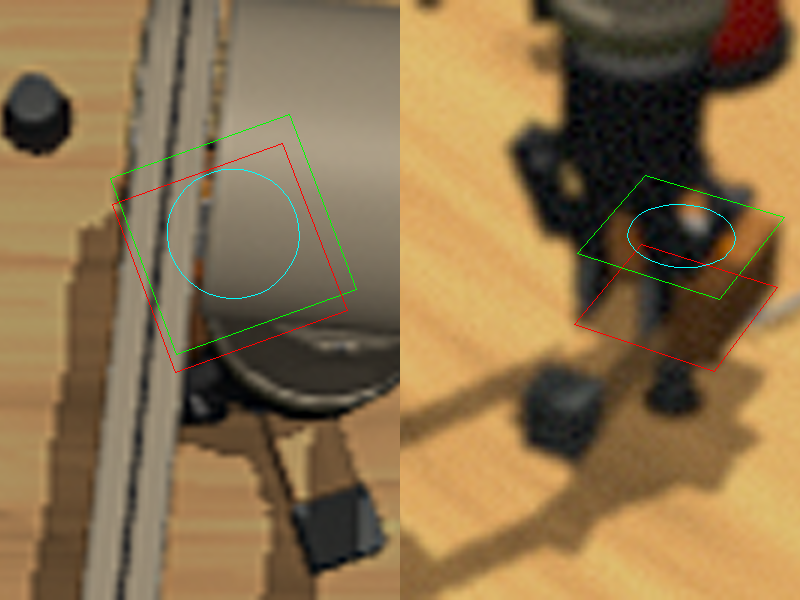

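The overlaid model lies on the head's edges in the side view, with the dog right below it. Lowering now.

```bash
python3 -m handwheel '[[-1,0,0.1,0.8,0,0,0],[-1,0,0,1,0,0,0],[-1,0,0,0.8,0,0,0],[-1,0,0,0.5,0,0,0],[-1,0,0,0.4,0,0,0],[-1,0,0,0.4,0,0,0],[-1,0,0,0.3,0,0,0],[-1,0,0,0,0,0,0]]'
```

```text
time: 8.37
tool_pos: [502.8, 4.7, 53.4]
tcp_rot: [180.0, -0.0, -159.3]
ft_force: [0.0, -0.5, -5.8]
finger_gap: 26.2
grip_force: 89.6
```

```bash
python3 -m handwheel '[[-1,0,0,0.4,0,0,0],[-1,0,0,0.5,0,0,0],[-1,0,0,0.5,0,0,0],[-1,0,0,0.4,0,0,0],[-1,0,0,0.3,0,0,0],[-1,0,0,0.2,0,0,0],[-1,0,0,0.1,0,0,0],[-1,0,0,0,0,0,0]]'
```

```text
time: 9.03
tool_pos: [503.0, 4.7, 29.8]
tcp_rot: [180.0, -0.0, -159.2]
ft_force: [0.8, -0.7, -4.9]
finger_gap: 25.6
grip_force: 89.7
```

```bash
python3 -m handwheel '[[-1,0,0,0.1,0,0,0],[-1,0,0,0.1,0,0,0],[-1,0,0,0.04,0,0,0],[-1,0,0,0,0,0,0]]'
```

```text
time: 9.37
tool_pos: [503.4, 4.7, 27.9]
tcp_rot: [-180.0, 0.0, -159.2]
ft_force: [0.7, 0.1, -4.0]
finger_gap: 25.5
grip_force: 89.9
```

```bash
python3 -m handwheel '[[-1,0,0,0.06,0,0,0],[-1,0,0,0,0,0,0]]' && python3 -m handwheel '[[1,0,0,0,0,0,0],[1,0,0,0,0,0,0],[1,0,0,0,0,0,0],[1,0,0,0,0,0,0],[1,0,0,0,0,0,0],[1,0,0,0,0,0,0]]' && python3 -m handwheel '[[1,0,0,-1,0,0,0],[1,0,0,-2,0,0,0],[1,0,0,-3,0,0,0],[1,0,0,-4,0,0,0],[1,-1,0,-3,0,0,0],[1,3,0,-2,0,0,0],[1,3.5,0,-1,0,0,0],[1,3.5,0,0,0,0,0],[1,3.5,0,0,0,0,0],[1,3.5,0,0,0,0,0],[1,0,0,0,0,0,0],[1,0,0,0,0,0,0]]'
python3 - <<'E'
from h import *
for n in("top","side"):
    p=snapshot(n); 
    u=proj(p,[(540,15,40)])[0].astype(int)
    im=p["image"][:,:,::-1].copy()
    big=cv2.resize(im[u[1]-50:u[1]+50,u[0]-65:u[0]+65],None,fx=6,fy=6,interpolation=cv2.INTER_CUBIC)
    cv2.imwrite(f"pics/{n}3.png",big)
    print([(round(d["conf"],2),d["location"]) for q in("jig","bushing","jig_grip") for d in place_of(p,q)])
    m=best(p,"bushing",(568,28,60))
    print(n,None if m is None else fit(p,m,lambda q:[cyl(*q,29,48,74)],(568,28),(6,6)))
    m=best(p,"jig",(545,19,25))
    print(n,None if m is None else fit(p,m,lambda q:jig(q),(568,28,20.7),(6,6,5)))
a=cv2.imread("pics/top3.png");b=cv2.imread("pics/side3.png")
cv2.imwrite("pics/c3.png",cv2.resize(np.hstack([a[:,140:540],b[:,140:540]]),(800,600)))
E
```

```text
time: 9.53
tool_pos: [503.5, 4.8, 27.5]
tcp_rot: [-180.0, 0.0, -159.2]
ft_force: [0.7, 0.7, -2.2]
finger_gap: 25.9
grip_force: 90.2
time: 10.03
tool_pos: [503.3, 4.7, 27.2]
tcp_rot: [-180.0, 0.0, -159.2]
ft_force: [0.1, -0.6, 0.5]
finger_gap: 85.5
grip_force: 0.0
time: 11.03
tool_pos: [353.0, -52.5, 188.2]
tcp_rot: [-179.9, 0.2, -159.4]
ft_force: [0.4, -0.4, -0.1]
finger_gap: 85.2
grip_force: 0.0
[(0.65, [566.7, 28.6, -1.3]), (0.67, [566.4, 25.8, 37.8]), (0.76, [494.4, 0.6, 26.5])]
top (array([568.2,  28.1]), np.float64(0.947))
top (array([569.9,  28. ,  19.4]), np.float64(0.699))
[(0.8, [564.2, 27.2, -5.1]), (0.56, [726.6, 33.9, -3.2]), (0.59, [569.9, 25.9, 36.5]), (0.62, [500.1, 2.2, 28.9])]
side (array([569.8,  28.9]), np.float64(0.914))
side (array([570.2,  27.8,  19.8]), np.float64(0.781))
```

View pics/c3.png

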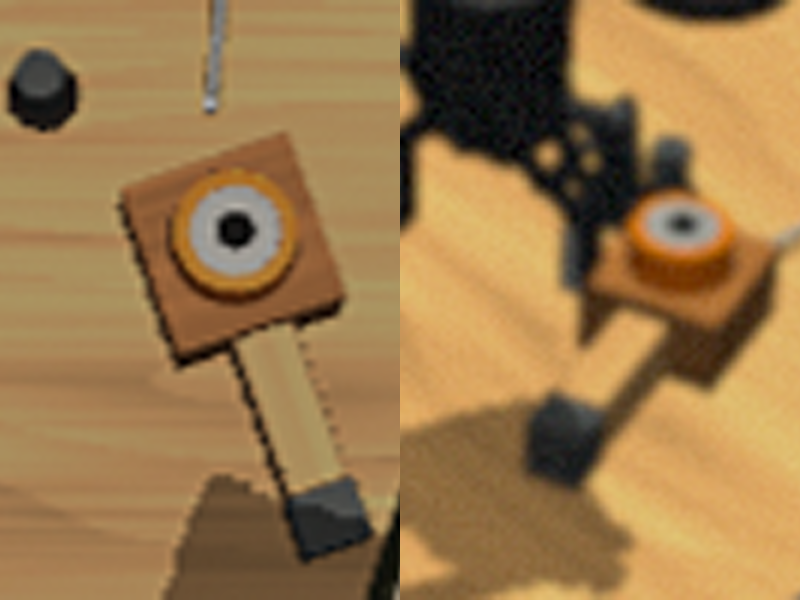

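The jig lies flat, and the bushing stands proud and centred at (235,230) in the left crop. Moving above it to grip.

```bash
python3 -m handwheel '[[1,-2,0,0,0,0,0],[1,-3,0,0,0,0,0],[1,-3.5,0,0,0,0,0],[1,-3.5,0,0,0,0,0],[1,-3.5,0,1,0,0,0],[1,-3,0,1.5,0,0,0],[1,-2.5,0,1.5,0,0,0],[1,-2,0,1.5,0,0,0],[1,0,0,0,0,0,0],[1,0,0,0,0,0,0],[1,0,0,0,0,0,0]]'
```

```text
time: 12.55
tool_pos: [568.2, 29.4, 132.1]
tcp_rot: [180.0, -0.0, -159.2]
ft_force: [0.1, -0.3, 0.5]
finger_gap: 85.4
grip_force: 0.0
```

```bash
python3 -m handwheel '[[1,0,0,1,0,0,0],[1,0,0,1.5,0,0,0],[1,0,0,1.5,0,0,0],[1,0,0,1.2,0,0,0],[1,0,0,0.8,0,0,0],[1,0,0,0.5,0,0,0],[1,0,0,0,0,0,0],[1,0,0,0,0,0,0]]' && python3 -m handwheel '[[-1,0,0,0,0,0,0],[-1,0,0,0,0,0,0],[-1,0,0,0,0,0,0],[-1,0,0,0,0,0,0],[-1,0,0,0,0,0,0],[-1,0,0,0,0,0,0],[-1,0,0,0,0,0,0],[-1,0,0,0,0,0,0]]' 45
```

```text
time: 13.22
tool_pos: [568.7, 29.4, 67.4]
tcp_rot: [-180.0, 0.0, -159.3]
ft_force: [0.0, 1.3, -0.4]
finger_gap: 85.5
grip_force: 0.0
time: 13.88
tool_pos: [568.5, 29.5, 67.1]
tcp_rot: [180.0, -0.0, -159.2]
ft_force: [0.3, -0.7, 0.4]
finger_gap: 0.2
grip_force: 0.0
```

```bash
python3 - <<'E'
from h import *
for n in("top","side"):
    p=snapshot(n); 
    u=proj(p,[(560,20,50)])[0].astype(int)
    im=p["image"][:,:,::-1].copy()
    big=cv2.resize(im[u[1]-50:u[1]+50,u[0]-65:u[0]+65],None,fx=6,fy=6,interpolation=cv2.INTER_CUBIC)
    cv2.imwrite(f"pics/{n}4.png",big)
a=cv2.imread("pics/top4.png");b=cv2.imread("pics/side4.png")
cv2.imwrite("pics/c4.png",cv2.resize(np.hstack([a[:,140:540],b[:,140:540]]),(800,600)))
E
```

```text
(no output)
```

View pics/c4.png

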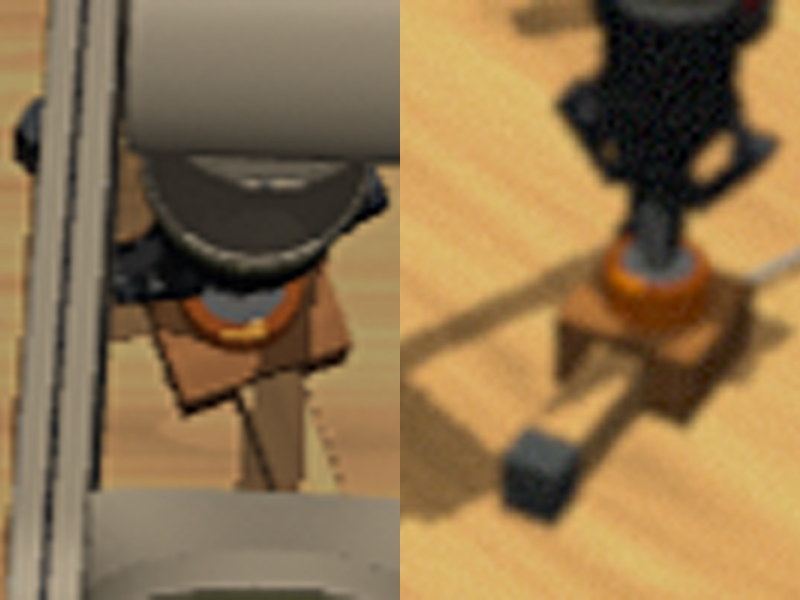

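The bushing is still seated and standing proud at (655,280) in the right crop. The shut fingers end on its face at about (655,255), so they passed over it. I'll measure the fingertip height.

```bash
python3 - <<'E'
from h import *
p=snapshot("side"); s=sense(); print(s["tool_pos"],s["finger_gap"])
u=proj(p,[(560,20,50)])[0].astype(int)
# c4 right panel: px = ((col-u0+65)*6-140)*1.0+400, rows*1.0
for z in(50,60,70,74,80,90,100): 
    q=(proj(p,[(568.5,29,z)])[0]-[u[0]-65,u[1]-50]+.5)*6
    print(z,(q-[140-400,0]).round())
m=best(p,"bushing",(568,28,60))
print(None if m is None else fit(p,m,lambda q:[cyl(*q[:2],29,48,q[2])],(568,28,74),(4,4,4)))
E
```

```text
[568.57224032  29.53722374  67.09058651] 0.12833415965600475
50 [655. 294.]
60 [656. 280.]
70 [657. 266.]
74 [657. 260.]
80 [658. 251.]
90 [659. 237.]
100 [659. 222.]
(array([572.4,  30.5,  62.6]), np.float64(0.844))
```

```bash
python3 -m handwheel '[[-1,0,0,-1,0,0,0],[-1,0,0,-2,0,0,0],[-1,0,0,-2,0,0,0],[-1,0,0,0,0,0,0]]' && python3 - <<'E'
from h import *
s=sense(); print(s["tool_pos"],s["finger_gap"],s["ft_force"])
p=snapshot("side")
u=proj(p,[(560,20,70)])[0].astype(int)
big=cv2.resize(p["image"][:,:,::-1][u[1]-50:u[1]+50,u[0]-60:u[0]+60].copy(),None,fx=6,fy=6,interpolation=cv2.INTER_CUBIC)
o=lambda X:np.round((proj(p,X)-[u[0]-60,u[1]-50]+.5)*6).astype(np.int32)
a=np.linspace(0,6.3,60)
for z,c in((48,(0,255,0)),(74,(255,255,0))): cv2.polylines(big,[o([[568.5+29*np.cos(t),28.5+29*np.sin(t),z] for t in a])],True,c,1)
t=s["tool_pos"]
for dz in(-17,0,20,40):cv2.drawMarker(big,[int(v) for v in o([t+[0,0,dz]])[0]],(255,0,255),0,14,1)
cv2.imwrite("pics/s5.png",big)
m=best(p,"bushing",(568,28,60))
print(None if m is None else fit(p,m,lambda q:[cyl(*q[:2],29,48,q[2])],(568,28,74),(4,4,4)))
E
```

```text
time: 14.42
tool_pos: [571.5, 29.4, 122.7]
tcp_rot: [-179.8, 0.4, -159.2]
ft_force: [0.3, -0.2, 1.8]
finger_gap: -0.1
grip_force: 0.0
[571.54714463  29.41609537 122.6573558 ] -0.06702387960574221 [ 0.34208636 -0.22177473  1.76631938]
(array([573.5,  31.5,  71.5]), np.float64(0.944))
```

View pics/s5.png

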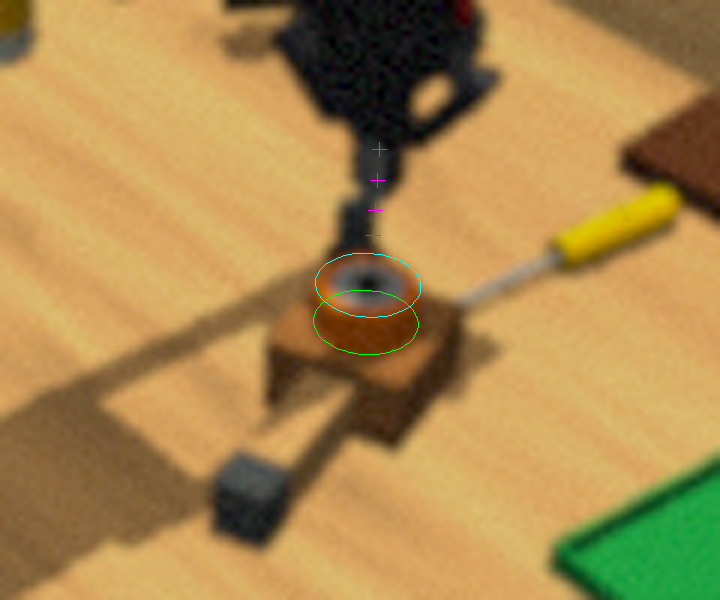

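```bash
cat > crop.py <<'E'
import sys
from h import *
s=sense(); p=snapshot("side"); t=s["tool_pos"]; print(t)
u=proj(p,[t+[0,0,15]])[0].astype(int)
big=cv2.resize(p["image"][:,:,::-1][u[1]-37:u[1]+37,u[0]-25:u[0]+25].copy(),None,fx=8,fy=8,interpolation=cv2.INTER_CUBIC)
big=cv2.convertScaleAbs(big,alpha=1.8)
for dz in(-17,0,20,40):
    q=np.round((proj(p,[t+[0,0,dz]])[0]-[u[0]-25,u[1]-37]+.5)*8).astype(int); cv2.line(big,(0,int(q[1])),(30,int(q[1])),(255,0,255),1);cv2.circle(big,(int(q[0]),int(q[1])),2,(255,0,255),-1)
cv2.imwrite(f"pics/{sys.argv[1]}.png",big)
E
python3 crop.py cA
python3 -m handwheel '[[-1,1,0,-2,0,0,0],[-1,3,0,-2,0,0,0],[-1,3,0,-2,0,0,0],[-1,3,0,0,0,0,0],[-1,0,0,0,0,0,0],[-1,0,0,0,0,0,0]]' >/dev/null; python3 crop.py cB
python3 -m handwheel '[[1,0,0,0,0,0,0],[1,0,0,0,0,0,0],[1,0,0,0,0,0,0],[1,0,0,0,0,0,0],[1,0,0,0,0,0,0],[1,0,0,0,0,0,0]]'; python3 crop.py cC
python3 -c "
import cv2,numpy as np
i=np.hstack([cv2.imread(f'pics/c{k}.png') for k in 'ABC']);print(i.shape);cv2.imwrite('pics/cc.png',cv2.resize(i,(800,int(i.shape[0]*800/i.shape[1]))))"
```

```text
[569.75215324  29.47122931 119.0011062 ]
[473.74062657  -6.18332002 176.38631728]
time: 15.62
tool_pos: [475.2, -5.8, 176.9]
tcp_rot: [180.0, -0.0, -159.2]
ft_force: [-0.1, 0.3, 0.2]
finger_gap: 72.5
grip_force: 0.0
[475.18065997  -5.7854208  176.89480538]
(592, 1200, 3)
```

View pics/cc.png

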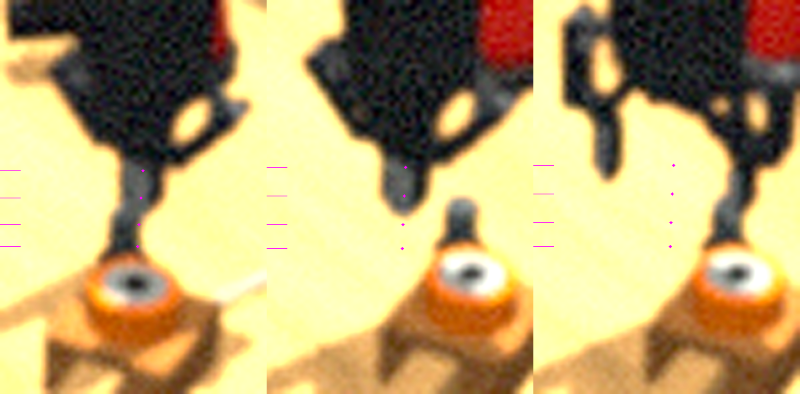

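The dark stub is just the second dog. What matters is that the shut fingertips sit about 9 mm behind the reported TCP, not 17 mm ahead. I'll compare this with the earlier pictures numerically.

```bash
python3 - <<'E'
from h import *
p=snapshot("side"); print(sense()["finger_gap"])
def tips(t,yaw,gap,dz):
    y=np.array([np.sin(np.radians(yaw)),-np.cos(np.radians(yaw)),0]); t=np.array(t,float)
    return [t+y*gap/2+[0,0,dz],t-y*gap/2+[0,0,dz]]
for dz in(-17,-8,0,10): print("side1",dz,(proj(p,tips((469.4,167.3,96.3),200.7,30,dz))*1.5).round())
u=proj(p,[(540,15,90)])[0].astype(int)
for dz in(-17,-8,0,10): print("c2",dz,((proj(p,tips((503.5,2.6,96.1),200.7,30,dz))-[u[0]-65,u[1]-50]+.5)*6+[260,0]).round())
t=sense()["tool_pos"];u=proj(p,[t+[0,0,15]])[0].astype(int)
for dz in(-17,0,10,20): print("cC",dz,(((proj(p,tips(t,200.7,72.5,dz))-[u[0]-25,u[1]-37]+.5)*8+[800,0])/1.5).round())
E
```

```text
84.93930397519995
side1 -17 [[358. 249.]
 [370. 253.]]
side1 -8 [[358. 246.]
 [370. 249.]]
side1 0 [[358. 243.]
 [370. 247.]]
side1 10 [[358. 239.]
 [370. 243.]]
c2 -17 [[597. 351.]
 [648. 368.]]
c2 -8 [[598. 338.]
 [649. 355.]]
c2 0 [[598. 326.]
 [649. 343.]]
c2 10 [[599. 311.]
 [650. 328.]]
cC -17 [[614. 229.]
 [727. 265.]]
cC 0 [[614. 205.]
 [729. 241.]]
cC 10 [[615. 191.]
 [729. 227.]]
cC 20 [[615. 176.]
 [730. 212.]]
```

The pictures and the missed grasp both say the tips sit 9 mm (shut) to 19 mm (open) behind the TCP. So I'll go 25 mm deeper and watch the force.

```bash
python3 -m handwheel '[[1,-1.5,0,0,0,0,0],[1,-3,0,0,0,0,0],[1,-3,0,1,0,0,0],[1,-2.4,0,2,0,0,0],[1,0,0,2.5,0,0,0],[1,0,0,2.5,0,0,0],[1,0,0,1.5,0,0,0],[1,0,0,1,0,0,0],[1,0,0,0.7,0,0,0],[1,0,0,0.6,0,0,0],[1,0,0,0,0,0,0],[1,0,0,0,0,0,0]]'
```

```text
time: 16.72
tool_pos: [568.2, 29.1, 59.9]
tcp_rot: [-180.0, 0.1, -159.3]
ft_force: [-0.8, 0.1, 0.6]
finger_gap: 85.7
grip_force: 0.0
```

```bash
python3 -m handwheel '[[1,0,0,0.4,0,0,0],[1,0,0,0.4,0,0,0],[1,0,0,0.3,0,0,0],[1,0,0,0.3,0,0,0],[1,0,0,0.2,0,0,0],[1,0,0,0,0,0,0]]'
```

```text
time: 17.22
tool_pos: [567.2, 29.2, 42.4]
tcp_rot: [180.0, -0.1, -159.2]
ft_force: [-0.7, 0.2, 0.4]
finger_gap: 85.7
grip_force: 0.0
```

```bash
python3 -m handwheel '[[-1,0,0,0,0,0,0],[-1,0,0,0,0,0,0],[-1,0,0,0,0,0,0],[-1,0,0,0,0,0,0],[-1,0,0,0,0,0,0],[-1,0,0,0,0,0,0],[-1,0,0,0,0,0,0],[-1,0,0,0,0,0,0]]' 45
```

```text
time: 17.88
tool_pos: [568.3, 29.1, 43.8]
tcp_rot: [-180.0, 0.1, -159.2]
ft_force: [-0.5, -0.2, 5.2]
finger_gap: 56.1
grip_force: 48.5
```

```bash
python3 -m handwheel '[[-1,0,0,-0.3,0,0,0],[-1,0,0,-0.5,0,0,0],[-1,0,0,-0.8,0,0,0],[-1,0,0,-1,0,0,0],[-1,0,0,-1.3,0,0,0],[-1,0,0,-1.3,0,0,0],[-1,0,0,-1.2,0,0,0],[-1,0,0,-0.6,0,0,0],[-1,0,0,0,0,0,0],[-1,0,0,0,0,0,0]]' && python3 - <<'E'
from h import *
s=sense(); t=s["tool_pos"]
p=snapshot("side")
u=proj(p,[(560,20,70)])[0].astype(int)
big=cv2.resize(p["image"][:,:,::-1][u[1]-50:u[1]+50,u[0]-60:u[0]+60].copy(),None,fx=6,fy=6,interpolation=cv2.INTER_CUBIC)
cv2.imwrite("pics/s6.png",cv2.convertScaleAbs(big,alpha=1.4))
print([(round(d["conf"],2),d["location"]) for q in("jig","bushing") for d in place_of(p,q)])
E
```

```text
time: 18.72
tool_pos: [568.0, 29.2, 113.7]
tcp_rot: [-180.0, 0.1, -159.2]
ft_force: [0.0, -0.2, -1.9]
finger_gap: 56.1
grip_force: 48.3
[(0.69, [564.7, 25.0, -4.6]), (0.71, [567.9, 25.3, 105.2])]
```

View pics/s6.png

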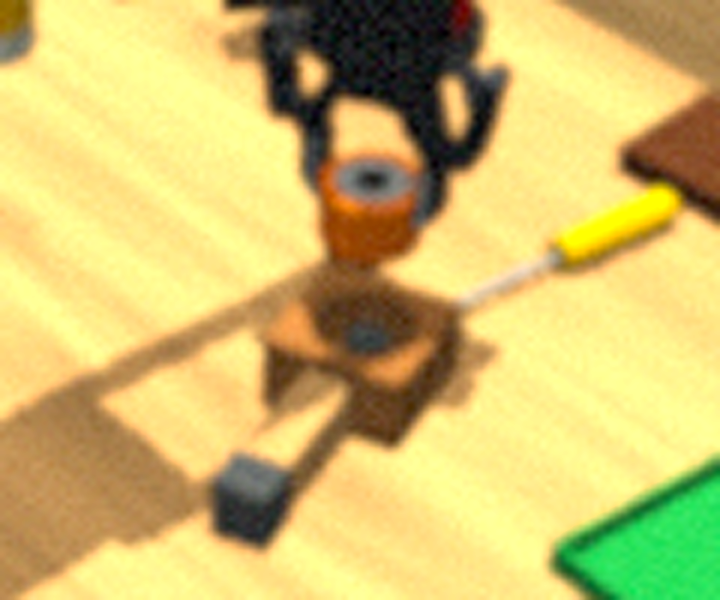

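The bushing is out at (370,210) and held upright. The jig is still flat, with the dog visible in its hole at (365,335). Carrying it to the tray.

```bash
python3 -m handwheel '[[-1,0.2,-1,0,0,0,0],[-1,0.5,-2.3,0,0,0,0],[-1,0.7,-3,0,0,0,0],[-1,0.7,-3,0,0,0,0],[-1,0.7,-3,0,0,0,0],[-1,0.7,-3,0,0,0,0],[-1,0.7,-3,0,0,0,0],[-1,0.6,-2.7,0,0,0,0],[-1,0.4,-2,0,0,0,0],[-1,0.2,-1.3,0,0,0,0],[-1,0,0,0,0,0,0],[-1,0,0,0,0,0,0]]' && python3 -m handwheel '[[-1,0,0,1,0,0,0],[-1,0,0,1.5,0,0,0],[-1,0,0,2,0,0,0],[-1,0,0,1.7,0,0,0],[-1,0,0,1.2,0,0,0],[-1,0,0,0.8,0,0,0],[-1,0,0,0.5,0,0,0],[-1,0,0,0,0,0,0],[-1,0,0,0,0,0,0]]' && python3 - <<'E'
from h import *
for n in("side","top"):
    p=snapshot(n)
    print([(q,round(d["conf"],2),d["location"]) for q in("bushing","green_tray") for d in place_of(p,q)])
E
```

```text
time: 19.87
tool_pos: [602.8, -217.7, 112.4]
tcp_rot: [179.9, -0.0, -159.3]
ft_force: [0.3, 0.1, -1.7]
finger_gap: 56.2
grip_force: 48.4
time: 20.62
tool_pos: [603.6, -217.1, 26.6]
tcp_rot: [-180.0, 0.0, -159.2]
ft_force: [0.1, -0.5, -1.4]
finger_gap: 56.5
grip_force: 48.4
[('bushing', 0.73, [603.4, -219.8, 17.9]), ('green_tray', 0.9, [184.5, -339.0, 6.6]), ('green_tray', 0.77, [600.4, -222.2, -0.5])]
[('green_tray', 0.7, [603.2, -216.8, 0.2]), ('green_tray', 0.64, [181.3, -340.8, -1.8])]
```

```bash
python3 -m handwheel '[[-1,0,0,0.4,0,0,0],[-1,0,0,0.4,0,0,0],[-1,0,0,0.3,0,0,0],[-1,0,0,0.2,0,0,0],[-1,0,0,0.1,0,0,0],[-1,0,0,0,0,0,0],[-1,0,0,0,0,0,0]]' && python3 -m handwheel '[[-1,0,0,0.06,0,0,0],[-1,0,0,0.06,0,0,0],[-1,0,0,0,0,0,0]]'
```

```text
time: 21.5
tool_pos: [603.2, -217.2, 12.0]
tcp_rot: [180.0, -0.0, -159.2]
ft_force: [-0.2, 0.3, -1.2]
finger_gap: 55.9
grip_force: 48.4
time: 21.75
tool_pos: [603.3, -217.2, 10.9]
tcp_rot: [-180.0, 0.0, -159.2]
ft_force: [0.0, 0.2, -1.5]
finger_gap: 56.6
grip_force: 48.4
```

```bash
python3 -m handwheel '[[-1,0,0,0.06,0,0,0],[-1,0,0,0,0,0,0],[-1,0,0,0,0,0,0]]' && python3 -m handwheel '[[-1,0,0,0.06,0,0,0],[-1,0,0,0,0,0,0],[-1,0,0,0,0,0,0]]'
```

```text
time: 22.0
tool_pos: [603.3, -217.2, 10.9]
tcp_rot: [-180.0, 0.0, -159.2]
ft_force: [-4.0, 1.3, 4.2]
finger_gap: 56.4
grip_force: 48.9
time: 22.25
tool_pos: [603.4, -217.2, 10.8]
tcp_rot: [-180.0, 0.0, -159.2]
ft_force: [-5.4, 2.5, 8.9]
finger_gap: 56.1
grip_force: 49.5
```

Contact with the tray floor. Releasing and backing off.

```bash
python3 -m handwheel '[[-1,0,0,-0.05,0,0,0],[0.65,0,0,0,0,0,0],[0.65,0,0,0,0,0,0],[0.65,0,0,0,0,0,0],[0.65,0,0,0,0,0,0],[0.65,0,0,0,0,0,0]]' && python3 -m handwheel '[[0.65,0,0,-0.5,0,0,0],[0.65,0,0,-1,0,0,0],[0.65,0,0,-2,0,0,0],[0.65,0,0,-3,0,0,0],[0.65,0,0,-4,0,0,0],[0.65,0,0,-4,0,0,0],[0.65,2,0,-2,0,0,0],[0.65,4,0,0,0,0,0],[0.65,4,0,0,0,0,0],[0.65,3,0,0,0,0,0],[0.65,0,0,0,0,0,0],[0.65,0,0,0,0,0,0]]' && python3 - <<'E'
from h import *
o=[]
for n in("top","side"):
    p=snapshot(n); o.append(cv2.resize(p["image"][:,:,::-1],(400,300)))
    u=proj(p,[(600,-220,10)])[0].astype(int)
    o.append(cv2.resize(p["image"][:,:,::-1][u[1]-45:u[1]+45,u[0]-60:u[0]+60],(400,300),interpolation=cv2.INTER_CUBIC))
    print([(q,round(d["conf"],2),d["location"]) for q in("bushing","jig","old_bushing","glue","screwdriver") for d in place_of(p,q)])
    m=best(p,"bushing",(603,-217,23)); print(None if m is None else fit(p,m,lambda q:[cyl(*q,29,5,41)],(603,-217),(5,5)))
cv2.imwrite("pics/end.png",np.vstack([np.hstack(o[:2]),np.hstack(o[2:])]))
E
```

```text
time: 22.75
tool_pos: [603.2, -217.2, 10.0]
tcp_rot: [180.0, -0.0, -159.2]
ft_force: [0.2, -0.0, -0.7]
finger_gap: 70.4
grip_force: 0.0
time: 23.75
tool_pos: [480.9, -264.0, 176.6]
tcp_rot: [-179.9, 0.1, -159.4]
ft_force: [0.5, 0.2, -0.9]
finger_gap: 70.2
grip_force: 0.0
[('bushing', 0.95, [601.8, -216.9, 4.3]), ('jig', 0.94, [564.5, 30.5, 0.3]), ('old_bushing', 0.81, [428.1, -235.4, 6.2]), ('glue', 0.89, [631.4, 441.4, 5.1]), ('glue', 0.7, [603.1, -216.4, 0.7])]
(array([ 603.1, -216.9]), np.float64(0.902))
[('bushing', 0.91, [601.4, -220.5, 6.5]), ('jig', 0.68, [566.4, 25.8, -4.8]), ('old_bushing', 0.94, [434.4, -232.9, 4.7]), ('old_bushing', 0.43, [500.0, 5.9, 31.5]), ('glue', 0.93, [632.2, 443.2, 3.1]), ('screwdriver', 0.18, [601.7, -220.7, 4.2])]
(array([ 604. , -217.7]), np.float64(0.941))
```

View pics/end.png

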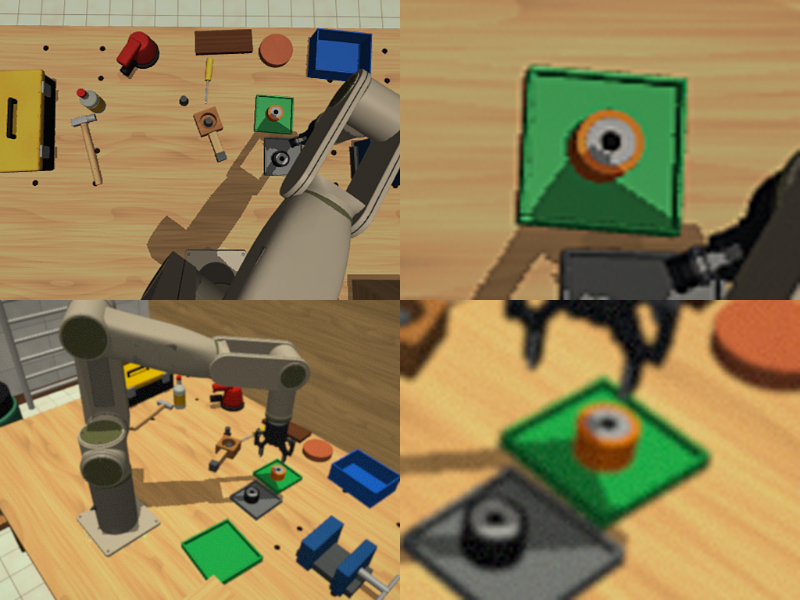

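The bushing stands flat at (608,140) in the top crop, inside the small green tray. The jig is over the dog, and the black bushing, screwdriver and glue bottle look unmoved.

```bash
python3 -c "from bench import *; print(hand_in())"
```

```text
the job is handed in; nothing more can be done
None
```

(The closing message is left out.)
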